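Level the valve setup stand and lock it

ROBOT

A 6-joint arm with a two-finger parallel gripper is mounted at the origin on the work surface. World frame = base frame: x ahead of the robot, y to its left, z up, the work surface at z = 0. Lengths are in m, angles in rad, forces in N, time in s.
With the tool pointing down it reaches from about 0.25 to 0.775 m from the base axis. Payload 8.9 kg.
Tool frame: the origin (TCP) lies between the finger pads; the fingertips stand 14 mm ahead of it and the grasp point (between the pads) lies 5 mm behind it; z points along the fingers, y is the line along which they close (so a half turn about z gives the same grasp; the last joint's range is limited). The gripper opens to 85 mm and grips with 20 to 120 N. Pads are 22 mm wide; open, the fingers measure 114 mm over their backs; the gripper's body (76 mm by 85 mm) begins 54 mm behind the grasp point. The pads swing forward as they close: fully open they stand 13 mm farther back than shut.
Start: joints at [1.112, 0.291, -0.153, 1.127, 0, 1.431], TCP at [0.165, 0.498, 0.245] pointing down, gripper open.
Joint ranges: [-2.52, 2.52], [-0.91, 1.74], [-1.3, 1.37], [-1.96, 2.02], [-1.52, 1.47], [-3.14, 3.14]. Speed limits (rad/s): [2.22, 2.22, 2.79, 3.14, 3.14, 3.14].

INTERFACE

Orientations are given as a unit quaternion [w, x, y, z].
In Python, from bench import bot gives the robot as it stands. The module is installed in compiled form; this text tells all that it offers.
- The arm moves only by the tool move_arm, never from a script. Its arguments are lists of equal length, an entry for each row: "gripper": the opening, from 0 (shut) to 1 (fully open); "slide": the shift along the tool's x, y, z in units of 0.5 m (1.0 is 0.5 m), a list of three; "angular": the turn, a rotation vector about the tool's x, y, z in units of 30 degrees (1.0 is 30 degrees), a list of three. In form: {"gripper": [gripper, ...], "slide": [[dx, dy, dz], ...], "angular": [[wx, wy, wz], ...]}. A call has exactly 10 rows; each row is the pose to reach, as a shift and turn from the pose commanded when the call began, along the tool's axes at that moment; what a row does not reach only later rows make up. A row lasts 1/12 s, in which the tool goes at most 41.7 mm and 7.16 degrees, less where a joint would pass 70% of its speed; a pose out of reach is approached as far as the arm can. A call with a number of a shift or a turn outside -1 to 1 is refused whole. A call with a gripper value outside its range is refused whole. The fingers move at their own pace and stop on an object; "force" is the grip in N (left out, the last holds). Time passes only in rows, so rows that repeat a pose let the fingers close, or fill a call up. It gives the time, the measured TCP pose, the force, the opening and the grip force at its end, in the units of the state.
- bot.sense(): the state, without advancing time (a new reading comes with each control period).
- bot.capture(name): name is "side" or "top" or "wrist"; returns a dict with "pixels" (400x640x3 uint8, red, green, blue), "range_z" (400x640 float32, m along the optical axis (not along the pixel's ray), 0 where there is no reading), "intrinsics" (3x3 intrinsics, pixels), "rvec" (rotation vector, rad) and "tvec" (3), from world to camera coordinates, as OpenCV has them. Camera axes: x right, y down, z forward; pixel columns grow to the right and rows downward; lengths in m; the calibration is good to about 2 mm. A picture is of the moment at which its call begins.
- bot.job_done(): hands the job in; it is judged then, once.
Trained networks look in a picture, given as the dict that the camera call returned (one of the last four; its "shot" number tells which), for a name from the list of things; names that differ only in an ending like _2 or _b are one class to them, and where a whole thing is asked for, a point or a joint stands for the part that bears it (a point fixed in the world has none). Each returns a list of dicts, best first, with "conf" (0 to 1); they miss things now and then, are a little off and sometimes report something else, mostly with a low value. They report only what shows in the picture. A call takes as long as a camera call.
- bot.masks_of(name, picture): "region" (400x640 bool, what is visible of it) and "box" ([centre column, centre row, width, height] in pixels, round what is visible of it).
The state is a dict: "clock": time; "joints": joint angles; "qvel": joint speeds; "joint_torque": joint torques, N m; "tool_pos": TCP position; "eef_rot": TCP orientation; "force": force on the tool from outside, world axes, zero at the start; "torque": the same for the moment, N m; "grip_width": opening from 0.0 (shut) to 1.0 (fully open); "grasp_force": force on a finger pad.
Only numpy, scipy, OpenCV 4.12 (cv2) and the standard library are available. Lean on these libraries where they do the work, as an engineer would, in place of code of your own. Each camera call takes 0.05 s, during which the arm holds its last target. There are 200 camera calls.

TASK

Level the tilting plate that carries the small valve by turning the black levelling knob (clockwise raises its low end), without pushing on the plate or valve. Then lock it: turn the red lock knob clockwise, about a quarter turn, until it clicks past its detent and stays there, with the plate still level. Leave the tools and other things on the bench where they are.

Things in the scene. Friction and masses are not known exactly. Their poses are not given: they have to be found in the camera images.
- setup_stand: fixed stand: dark steel base 170 x 330 x 12 mm, a green block (130 x 50 mm, top 66 mm above the bench) at each end, each with a knob on a steel collar (44 mm across, up to 85 mm). Origin: centre of underside; z up, y along the length towards the red lock knob (its axis at y = +135 mm; the black levelling knob's at y = -135 mm).
- tilt_plate: aluminium plate 150 x 206 x 10 mm carrying a grey valve (84 mm across, 76 mm tall). Origin on the hinge line at mid-thickness, 61 mm above the bench, beside the red knob's block; x along the hinge, y towards the red knob, z square to the plate (straight up when level). The end by the black knob (y = -208 mm) starts 4 to 9 degrees low. When level its top is flush with both green blocks.
- levelling_knob_grip (a point): grip point of the black levelling knob: on its vertical axis, 113 mm above the bench, turning with it. The knob is a bar 66 mm long (along the point's x), 16 mm wide, from 93 to 127 mm above the bench, on a disc 68 mm across and 8 mm thick; a white mark on top points to the point's -x.
- levelling_knob (a joint): turn of the levelling knob, rad, growing clockwise seen from above; range -3.0 to 1.4. Each rad clockwise lifts the plate's low end by 0.058 rad of tilt. Stays where it is left; needs about 0.2 N m.
- lock_knob_grip (a point): grip point of the red lock knob: on its vertical axis, 113 mm above the bench. Bar of the same size as the black one (66 x 16 mm, 93 to 127 mm above the bench, along the point's x), on a disc 52 mm across; white mark towards -x of the point.
- lock_knob (a joint): turn of the lock knob, rad, growing clockwise seen from above; range -0.3 to 1.9, starts at about 0. It stiffens (0.25 N m at most) up to the detent's crest at about 0.8; past it the knob snaps on to about 1.57 and stays. Let go before the crest, it springs back to 0.
- spanner: bystander: steel open-ended spanner, 190 mm long, lying in front of the stand; origin at mid-length underside
- flange: bystander: loose steel ring flange, 96 mm across, 16 mm thick, lying flat just behind the stand; origin centre of underside
- wire_spool: bystander: steel wire spool, 104 mm across, 100 mm tall, standing; origin centre of underside
- spray_can: bystander: white and blue spray can, 62 mm across, 170 mm tall, standing; origin centre of underside
- grease_jar: bystander: orange jar with yellow lid, 80 mm across, 80 mm tall, standing; origin centre of underside
- hammer: bystander: hammer, 240 mm long, lying flat; origin at mid-length underside

How it is judged:
On the way, in this order (a step that is already met when the one before it is completed fails the run):
1. the plate is level (angle between tilt_plate's own z axis and vertical below 0.022 rad), for 0.3 s.
2. the lock knob has clicked past its detent (value of joint lock_knob above 1.25 rad and angle between tilt_plate's own z axis and vertical below 0.022 rad), for 0.2 s.
At the end, for the whole second after the job is handed in: The plate is level within 0.022 rad (1.3 degrees) and at rest, and the lock knob rests past its detent (joint above 1.25 rad) (all of step 2 and velocity of joint lock_knob below 0.1 rad/s and angular speed of tilt_plate below 0.05 rad/s); the robot touches nothing.
It fails at once if the plate or valve was pushed (over 2 N) (contact force between any of the fingers, the arm and tilt_plate above 2 N).
It fails at once if a tool or other loose thing on the bench was moved more than 25 mm (distance of any of spanner, flange, wire_spool, spray_can, grease_jar, hammer from where it was at the start of the episode above 0.025 m).
It also fails if it takes over 61 s, if anything falls off the work surface, if the arm or the gripper's body presses on something with over 40 N, if the wrist force passes 120 N, or if a joint passes its speed limit or range.

## Working session

There is one attempt and no reset: what is moved stays moved. The work goes in short steps, Python scripts to look and compute and a tool call to move; the robot and the scene stay as the last step left them, time stands still between calls to the robot, and variables do not carry over. Pictures are saved under pics/ and viewed, at most 10 in all, crops included, and the job is handed in when it is done.

Besides the shell and the picture viewer there is one more tool, called after "Emit:" by a JSON object that holds its "method" and its "body", one argument or row to a line. move_arm: Moves the arm, as the interface text tells. Its arguments: {"type":"object","properties":{"gripper":{"type":"array","items":{"type":"number"}},"slide":{"type":"array","items":{"type":"array","items":{"type":"number"}}},"angular":{"type":"array","items":{"type":"array","items":{"type":"number"}}},"force":{"type":"number"}},"required":["gripper","slide","angular"]}

```bash
mkdir -p pics
cat > h.py <<'E'
import numpy as np, cv2
from bench import bot
from scipy.spatial.transform import Rotation as R
def cloud(p):
    K=np.array(p["intrinsics"]);z=p["range_z"];v,u=np.mgrid[:400,:640]
    c=np.stack([(u-K[0,2])*z/K[0,0],(v-K[1,2])*z/K[1,1],z],-1)
    M=R.from_rotvec(np.ravel(p["rvec"])).as_matrix()
    w=(c-np.ravel(p["tvec"]))@M
    w[z==0]=np.nan
    return w
def save(p,n): cv2.imwrite("pics/"+n,p["pixels"][...,::-1])
E
python3 - <<'E'
from h import *
s=bot.sense();print(s["clock"],s["tool_pos"],s["eef_rot"])
for c in ("top","side"):
    p=bot.capture(c);save(p,c+"0.png");w=cloud(p);np.save(c+"w.npy",w)
    for n in ("setup_stand","tilt_plate","levelling_knob_grip","lock_knob_grip","spanner","flange","wire_spool","spray_can","grease_jar","hammer"):
        for d in bot.masks_of(n,p)[:1]:
            q=w[d["region"]];q=q[~np.isnan(q[:,0])]
            print(c,n,round(d["conf"],2),np.round(d["box"]),np.round(np.median(q,0),3) if len(q) else '',np.round(np.percentile(q,[2,98],axis=0),3).tolist() if len(q) else '')
E
```

```text
0.0 [0.16484551 0.49801813 0.24475019] [-1.87558631e-04  1.59218880e-01  9.87243108e-01 -5.98746190e-04]
top setup_stand 0.73 [347. 221. 108.  94.] [ 0.524 -0.071  0.061] [[0.396, -0.214, 0.008], [0.657, 0.074, 0.128]]
top tilt_plate 0.7 [347. 219.  76.  75.] [ 0.527 -0.069  0.058] [[0.429, -0.171, 0.038], [0.624, 0.035, 0.122]]
top levelling_knob_grip 0.8 [384. 245.  29.  21.] [ 0.445 -0.175  0.094] [[0.416, -0.206, 0.087], [0.476, -0.145, 0.13]]
top lock_knob_grip 0.62 [315. 195.  18.  16.] [0.61  0.035 0.105] [[0.585, 0.014, 0.068], [0.637, 0.059, 0.13]]
top flange 0.57 [363. 175.  29.  29.] [ 0.681 -0.128  0.015] [[0.638, -0.17, -0.002], [0.727, -0.082, 0.021]]
top wire_spool 0.97 [201. 241.  43.  32.] [0.468 0.401 0.098] [[0.421, 0.364, 0.004], [0.513, 0.455, 0.105]]
top spray_can 0.8 [191. 190.  40.  24.] [0.629 0.408 0.16 ] [[0.603, 0.394, 0.022], [0.657, 0.448, 0.173]]
top grease_jar 0.74 [453. 185.  26.  23.] [ 0.634 -0.405  0.077] [[0.601, -0.446, 0.009], [0.671, -0.376, 0.085]]
top hammer 0.9 [468. 244.  74.  31.] [ 0.424 -0.424  0.023] [[0.393, -0.568, 0.005], [0.482, -0.
[... 446 characters left out ...]
5, 0.088], [0.634, 0.053, 0.127]]
side spanner 0.88 [251. 238.  41.  40.] [ 0.4   -0.031  0.006] [[0.357, -0.091, -0.001], [0.461, 0.052, 0.009]]
side flange 0.64 [361. 246.  36.  28.] [ 0.682 -0.129  0.014] [[0.638, -0.169, -0.001], [0.726, -0.064, 0.017]]
side wire_spool 0.87 [263. 149.  30.  43.] [0.468 0.382 0.064] [[0.423, 0.363, -0.002], [0.518, 0.502, 0.101]]
side spray_can 0.6 [304. 130.  19.  46.] [0.63  0.404 0.101] [[0.604, 0.395, 0.007], [0.66, 0.444, 0.17]]
side grease_jar 0.87 [378. 336.  45.  56.] [ 0.628 -0.427  0.077] [[0.601, -0.449, 0.008], [0.669, -0.381, 0.081]]
side hammer 0.66 [279. 361.  42.  77.] [ 0.43  -0.383  0.023] [[0.405, -0.485, 0.003], [0.483, -0.339, 0.026]]
```

Run:
```python
from h import *
for c in ("top","side"):
    w=np.load(c+"w.npy")
    for n,ctr in (("lev",(.446,-.175)),("lock",(.61,.037))):
        m=(np.hypot(w[...,0]-ctr[0],w[...,1]-ctr[1])<.05)&(w[...,2]>.112)&(w[...,2]<.14)
        r=cv2.minAreaRect((w[m][:,:2]*1000).astype(np.float32)); print(c,n,m.sum(),np.round(r[0],1),np.round(r[1],1),round(r[2],1),w[m][:,2].max())
        if c=="top":
            u=np.argwhere(m); print(u.min(0),u.max(0))
    # plate tilt fit
    a=np.array([.164,.212]);a/=np.hypot(*a); o=np.array([.528,-.069])
    d=w[...,:2]-o; yl=d@a; xl=d@np.array([a[1],-a[0]])
    m=(abs(yl)<.1)&(abs(xl)<.072)&(np.hypot(xl,yl)>.055)&(w[...,2]<.08)&(w[...,2]>.03)
    A=np.c_[yl[m],xl[m],np.ones(m.sum())]; z=w[m][:,2]
    for _ in range(4):
        s,*_x=np.linalg.lstsq(A,z,rcond=None);k=abs(A@s-z)<.004;A=A[k];z=z[k]
    print(c,"slope",s,len(z))
a=cv2.imread("pics/top0.png")[150:300,250:450];b=cv2.imread("pics/side0.png")[150:310,200:400]
cv2.imwrite("pics/c0.png",np.hstack([cv2.resize(a,(400,300),interpolation=3),cv2.resize(b,(400,300),interpolation=3)]))
```

```text
top lev 115 [ 445.2 -176.1] [65.7 15.7] 74.9 0.1330206973665654
[240 373] [249 394]
top lock 115 [609.7  37.2] [16.2 64.6] 52.1 0.13149747219207034
[184 306] [202 321]
top slope [0.11576375 0.00248696 0.05350904] 1393
side lev 188 [ 445.2 -173.9] [67.7 17.3] 75.4 0.12925315158962328
side lock 154 [610.2  40.2] [20.4 66.3] 52.3 0.12789723711881348
side slope [ 1.16528061e-01 -1.11998868e-06  5.27657969e-02] 1157
```

View pics/c0.png

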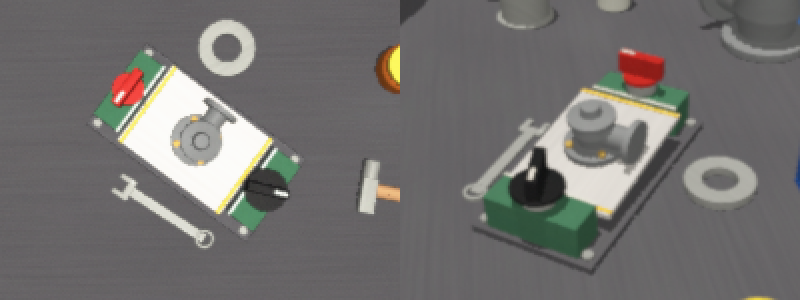

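Black knob is at crop (266,190), its bar roughly along world y; the red knob is at (128,87). The plate needs about 113° of clockwise turn on the black knob. Its bar then lies square to the stand, which agrees with the fitted slope of 0.116.

```bash
cat >> h.py <<'E'
def nxt(pos,head):
    "units to a downward tool at pos with tool y at heading head (deg)"
    s=bot.sense();q=np.array(s["eef_rot"]);r=R.from_quat(q,scalar_first=True)
    h=np.radians(head);y=np.array([np.cos(h),np.sin(h),0]);z=np.array([0,0,-1.]);x=np.cross(y,z)
    t=R.from_matrix(np.c_[x,y,z])
    yy=r.as_matrix()[:,1]
    print("t",s["clock"],"pos",np.round(s["tool_pos"],4),"head",round(np.degrees(np.arctan2(yy[1],yy[0])),1),"q6",np.round(s["joints"],2),"F",np.round(s["force"],1),"grip",s["grip_width"],s["grasp_force"])
    print("slide",np.round(r.inv().apply(np.array(pos)-s["tool_pos"])/.5,3),"ang",np.round((r.inv()*t).as_rotvec()/np.radians(30),3))
E
python3 -c "
from h import *
nxt((.30,.17,.245),165)"
```

```text
t 1.1 pos [0.1651 0.4984 0.2453] head 71.7 q6 [ 1.11  0.29 -0.15  1.13 -0.    1.43] F [ 1.2 -0.3 -0.1] grip 1.0031050652789681 0.0
slide [-0.463 -0.539  0.001] ang [-0.     0.    -3.111]
```

Emit:
{"method": "move_arm", "body": {
  "gripper": [1,1,1,1,1,1,1,1,1,1],
  "slide": [
    [-0.05,-0.06,0],
    [-0.1,-0.12,0],
    [-0.15,-0.18,0],
    [-0.2,-0.24,0],
    [-0.25,-0.3,0],
    [-0.3,-0.36,0],
    [-0.35,-0.42,0],
    [-0.4,-0.48,0],
    [-0.44,-0.52,0],
    [-0.46,-0.54,0]
  ],
  "angular": [
    [0,0,-0.1],
    [0,0,-0.2],
    [0,0,-0.3],
    [0,0,-0.4],
    [0,0,-0.5],
    [0,0,-0.6],
    [0,0,-0.7],
    [0,0,-0.8],
    [0,0,-0.9],
    [0,0,-1]
  ]
}}

```text
clock: 1.93
tool_pos: [0.2994, 0.1673, 0.2456]
eef_rot: [0.001, -0.102, 0.995, -0.0]
force: [-0.3, 0.7, 1.7]
grip_width: 1.001
grasp_force: 0.0
```

```bash
python3 -c "
from h import *
nxt((.445,-.175,.245),165)"
```

```text
t 1.9333 pos [0.2994 0.1673 0.2456] head 101.7 q6 [ 0.3  -0.06 -0.56  1.07 -0.    0.09] F [-0.3  0.7  1.7] grip 1.0014519299762175 0.0
slide [-0.146 -0.729  0.002] ang [-2.00e-03  1.00e-03 -2.11e+00]
```

Emit:
{"method": "move_arm", "body": {
  "gripper": [1,1,1,1,1,1,1,1,1,1],
  "slide": [
    [-0.015,-0.075,0],
    [-0.03,-0.15,0],
    [-0.045,-0.225,0],
    [-0.06,-0.3,0],
    [-0.075,-0.375,0],
    [-0.09,-0.45,0],
    [-0.105,-0.525,0],
    [-0.12,-0.6,0],
    [-0.135,-0.675,0],
    [-0.146,-0.729,0]
  ],
  "angular": [
    [0,0,-0.1],
    [0,0,-0.2],
    [0,0,-0.3],
    [0,0,-0.4],
    [0,0,-0.5],
    [0,0,-0.6],
    [0,0,-0.7],
    [0,0,-0.8],
    [0,0,-0.9],
    [0,0,-1]
  ]
}}

```text
clock: 2.77
tool_pos: [0.4446, -0.1756, 0.2453]
eef_rot: [0.0, -0.356, 0.934, -0.001]
force: [0.1, 0.8, 0.6]
grip_width: 1.002
grasp_force: 0.0
```

Emit:
{"method": "move_arm", "body": {
  "gripper": [1,1,1,1,1,1,1,1,1,1],
  "slide": [
    [0,0,0],
    [0,0,0],
    [0,0,0],
    [0,0,0],
    [0,0,0],
    [0,0,0],
    [0,0,0],
    [0,0,0],
    [0,0,0],
    [0,0,0]
  ],
  "angular": [
    [0,0,-0.1],
    [0,0,-0.2],
    [0,0,-0.3],
    [0,0,-0.4],
    [0,0,-0.5],
    [0,0,-0.6],
    [0,0,-0.7],
    [0,0,-0.8],
    [0,0,-0.9],
    [0,0,-1]
  ]
}}

```text
clock: 3.6
tool_pos: [0.4438, -0.1724, 0.2453]
eef_rot: [0.0, -0.587, 0.81, -0.0]
force: [1.1, -0.2, -0.2]
grip_width: 1.001
grasp_force: 0.0
```

Run:
```python
from h import *
nxt((.445,-.175,.160),165)
p=bot.capture("wrist");save(p,"w1.png");w=cloud(p)
m=(np.hypot(w[...,0]-.445,w[...,1]+.175)<.05)&(w[...,2]>.112)&(w[...,2]<.14)
print(m.sum())
if m.sum()>10:
    r=cv2.minAreaRect((w[m][:,:2]*1000).astype(np.float32));print(r,np.median(w[m][:,2]))
```

```text
t 3.6 pos [ 0.4438 -0.1724  0.2453] head 161.8 q6 [-0.52  0.2  -0.28  1.1  -0.   -1.78] F [ 1.1 -0.2 -0.2] grip 1.001404671876416 0.0
slide [ 0.004 -0.004  0.171] ang [-0.    -0.    -0.106]
1174
((446.9159240722656, -172.6385498046875), (65.83500671386719, 15.978436470031738), 75.22435760498047) 0.12653204083036335
```

View pics/w1.png

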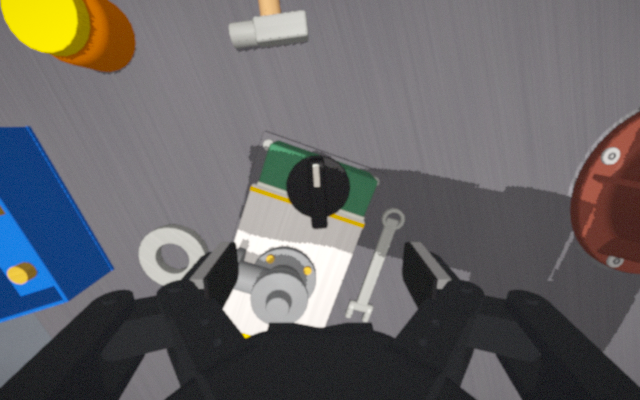

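Wrist view: the black knob's bar is at (318,187), upright in the image, and the fingers straddle it left and right. Descend.

Emit:
{"method": "move_arm", "body": {
  "gripper": [1,1,1,1,1,1,1,1,1,1],
  "slide": [
    [0.002,-0.005,0.03],
    [0.002,-0.005,0.06],
    [0.002,-0.005,0.09],
    [0.002,-0.005,0.12],
    [0.002,-0.005,0.15],
    [0.002,-0.005,0.18],
    [0.002,-0.005,0.21],
    [0.002,-0.005,0.24],
    [0.002,-0.005,0.266],
    [0.002,-0.005,0.266]
  ],
  "angular": [
    [0,0,-0.11],
    [0,0,-0.11],
    [0,0,-0.11],
    [0,0,-0.11],
    [0,0,-0.11],
    [0,0,-0.11],
    [0,0,-0.11],
    [0,0,-0.11],
    [0,0,-0.11],
    [0,0,-0.11]
  ]
}}

```text
clock: 4.48
tool_pos: [0.4445, -0.1734, 0.1103]
eef_rot: [-0.001, -0.608, 0.794, 0.002]
force: [-0.6, 0.5, -0.8]
grip_width: 1.004
grasp_force: 0.0
```

```bash
python3 -c "
from h import *
nxt((.446,-.174,.112),165.2)"
```

```text
t 4.4833 pos [ 0.4445 -0.1734  0.1103] head 164.9 q6 [-0.53  0.33 -0.49  0.76 -0.   -1.83] F [-0.6  0.5 -0.8] grip 1.0038020568533967 0.0
slide [ 0.    -0.003 -0.003] ang [ 0.006  0.002 -0.01 ]
```

Emit:
{"method": "move_arm", "body": {
  "gripper": [0.5,0.3,0.1,0,0,0,0,0,0,0],
  "slide": [
    [0,-0.003,-0.003],
    [0,-0.003,-0.003],
    [0,-0.003,-0.003],
    [0,-0.003,-0.003],
    [0,-0.003,-0.003],
    [0,-0.003,-0.003],
    [0,-0.003,-0.003],
    [0,-0.003,-0.003],
    [0,-0.003,-0.003],
    [0,-0.003,-0.003]
  ],
  "angular": [
    [0,0,0],
    [0,0,0],
    [0,0,0],
    [0,0,0],
    [0,0,0],
    [0,0,0],
    [0,0,0],
    [0,0,0],
    [0,0,0],
    [0,0,0]
  ],
  "force": 35
}}

```text
clock: 5.32
tool_pos: [0.446, -0.1742, 0.1143]
eef_rot: [-0.001, -0.609, 0.793, 0.001]
force: [-7.6, 1.6, 12.0]
grip_width: 0.185
grasp_force: 35.2
```

```bash
python3 -c "
from h import *
nxt((.446,-.174,.112),165.2)"
```

```text
t 5.3167 pos [ 0.446  -0.1742  0.1143] head 165.0 q6 [-0.52  0.33 -0.48  0.77 -0.   -1.83] F [-7.6  1.6 12. ] grip 0.18482568332015875 35.199337005615234
slide [-0.     0.     0.005] ang [ 0.004 -0.001 -0.007]
```

Emit:
{"method": "move_arm", "body": {
  "gripper": [0,0,0,0,0,0,0,0,0,0],
  "slide": [
    [0,0.002,-0.004],
    [0,0.002,-0.004],
    [0,0.002,-0.004],
    [0,0.002,-0.004],
    [0,0.002,-0.004],
    [0,0.002,-0.004],
    [0,0.002,-0.004],
    [0,0.002,-0.004],
    [0,0.002,-0.004],
    [0,0.002,-0.004]
  ],
  "angular": [
    [0,0,0.1],
    [0,0,0.2],
    [0,0,0.3],
    [0,0,0.4],
    [0,0,0.5],
    [0,0,0.6],
    [0,0,0.7],
    [0,0,0.8],
    [0,0,0.9],
    [0,0,1]
  ]
}}

```text
clock: 6.15
tool_pos: [0.4456, -0.174, 0.1146]
eef_rot: [-0.001, -0.381, 0.924, 0.001]
force: [2.9, -2.5, -16.8]
grip_width: 0.18
grasp_force: 39.2
```

```bash
python3 -c "
from h import *
nxt((.446,-.174,.112),52)"
```

```text
t 6.15 pos [ 0.4456 -0.174   0.1146] head 134.8 q6 [-0.53  0.33 -0.48  0.77 -0.   -1.31] F [  2.9  -2.5 -16.8] grip 0.18041021921236705 39.21028017997742
slide [-0.001 -0.001  0.005] ang [ 2.000e-03 -4.000e-03  2.761e+00]
```

Emit:
{"method": "move_arm", "body": {
  "gripper": [0,0,0,0,0,0,0,0,0,0],
  "slide": [
    [0,0,0.002],
    [0,0,0.002],
    [0,0,0.002],
    [0,0,0.002],
    [0,0,0.002],
    [0,0,0.002],
    [0,0,0.002],
    [0,0,0.002],
    [0,0,0.002],
    [0,0,0.002]
  ],
  "angular": [
    [0,0,0.1],
    [0,0,0.2],
    [0,0,0.3],
    [0,0,0.4],
    [0,0,0.5],
    [0,0,0.6],
    [0,0,0.7],
    [0,0,0.8],
    [0,0,0.9],
    [0,0,1]
  ]
}}

```text
clock: 6.98
tool_pos: [0.4456, -0.1739, 0.1145]
eef_rot: [-0.001, -0.129, 0.992, 0.0]
force: [-1.0, 0.4, -2.7]
grip_width: 0.181
grasp_force: 41.2
```

Emit:
{"method": "move_arm", "body": {
  "gripper": [0,0,0,0,0,0,0,0,0,0],
  "slide": [
    [0,0,0],
    [0,0,0],
    [0,0,0],
    [0,0,0],
    [0,0,0],
    [0,0,0],
    [0,0,0],
    [0,0,0],
    [0,0,0],
    [0,0,0]
  ],
  "angular": [
    [0,0,0.1],
    [0,0,0.2],
    [0,0,0.3],
    [0,0,0.4],
    [0,0,0.5],
    [0,0,0.6],
    [0,0,0.7],
    [0,0,0.8],
    [0,0,0.9],
    [0,0,1]
  ]
}}

```text
clock: 7.82
tool_pos: [0.4457, -0.1738, 0.1146]
eef_rot: [-0.001, 0.132, 0.991, 0.0]
force: [-0.9, 0.4, -3.3]
grip_width: 0.176
grasp_force: 41.2
```

```bash
cat >> h.py <<'E'
def tilt(c="side"):
    p=bot.capture(c);w=cloud(p)
    a=np.array([.164,.212]);a/=np.hypot(*a); o=np.array([.528,-.069])
    d=w[...,:2]-o; yl=d@a; xl=d@np.array([a[1],-a[0]])
    m=(abs(yl)<.095)&(abs(xl)<.07)&(np.hypot(xl,yl)>.055)&(w[...,2]<.08)&(w[...,2]>.03)
    A=np.c_[yl[m],xl[m],np.ones(m.sum())]; z=w[m][:,2]
    for _ in range(6):
        s=np.linalg.lstsq(A,z,rcond=None)[0];k=abs(A@s-z)<.003;A=A[k];z=z[k]
    print(c,"slope",np.round(s,4),len(z)); return p
E
python3 -c "
from h import *
nxt((.446,-.174,.112),52)
tilt();tilt('top')"
```

```text
t 7.8167 pos [ 0.4457 -0.1738  0.1146] head 74.8 q6 [-0.52  0.33 -0.48  0.77  0.   -0.26] F [-0.9  0.4 -3.3] grip 0.1763500688146401 41.15998685359955
slide [-0.001 -0.     0.005] ang [ 0.001 -0.003  0.762]
side slope [0.0222 0.0007 0.0625] 844
top slope [0.0221 0.0001 0.0631] 993
```

Emit:
{"method": "move_arm", "body": {
  "gripper": [0,0,0,0,0,0,0,0,0,0],
  "slide": [
    [0,0,0],
    [0,0,0],
    [0,0,0],
    [0,0,0],
    [0,0,0],
    [0,0,0],
    [0,0,0],
    [0,0,0],
    [0,0,0],
    [0,0,0]
  ],
  "angular": [
    [0,0,0.1],
    [0,0,0.2],
    [0,0,0.3],
    [0,0,0.4],
    [0,0,0.5],
    [0,0,0.6],
    [0,0,0.7],
    [0,0,0.74],
    [0,0,0.74],
    [0,0,0.74]
  ]
}}

```text
clock: 8.75
tool_pos: [0.4458, -0.1738, 0.1145]
eef_rot: [-0.001, 0.318, 0.948, 0.0]
force: [-2.0, 3.5, -3.9]
grip_width: 0.18
grasp_force: 41.0
```

```bash
python3 -c "
from h import *
nxt((.446,-.174,.112),52)
tilt();tilt('top')"
```

```text
t 8.75 pos [ 0.4458 -0.1738  0.1145] head 52.9 q6 [-0.52  0.33 -0.48  0.77  0.    0.12] F [-2.   3.5 -3.9] grip 0.18042288644700658 40.99612891674042
slide [-0.001 -0.     0.005] ang [ 0.    -0.003  0.03 ]
side slope [ 0.0011 -0.      0.0651] 767
top slope [0.0005 0.0015 0.0655] 1022
```

Level. Release and lift.

Emit:
{"method": "move_arm", "body": {
  "gripper": [0.3,0.45,0.6,0.6,0.6,0.6,0.6,0.6,0.6,0.6],
  "slide": [
    [0,0,0],
    [0,0,0],
    [0,0,0],
    [0,0,0],
    [0,0,-0.04],
    [0,0,-0.1],
    [0,0,-0.16],
    [0,0,-0.22],
    [0,0,-0.26],
    [0,0,-0.26]
  ],
  "angular": [
    [0,0,0],
    [0,0,0],
    [0,0,0],
    [0,0,0],
    [0,0,0],
    [0,0,0],
    [0,0,0],
    [0,0,0],
    [0,0,0],
    [0,0,0]
  ]
}}

```text
clock: 9.68
tool_pos: [0.4485, -0.1756, 0.2492]
eef_rot: [0.004, 0.319, 0.948, -0.001]
force: [0.1, -0.5, -0.1]
grip_width: 0.598
grasp_force: 0.0
```

```bash
python3 -c "
from h import *
tilt();tilt('top')
nxt((.610,.039,.245),52.2)"
```

```text
side slope [ 0.0017 -0.0012  0.0651] 956
top slope [-0.0001  0.0015  0.0653] 1034
t 9.7833 pos [ 0.4469 -0.1747  0.2454] head 52.8 q6 [-0.53  0.2  -0.27  1.1  -0.    0.12] F [ 0.6 -0.1 -0.1] grip 0.601436009431141 0.0
slide [-0.001  0.538  0.001] ang [0.    0.004 0.019]
```

Emit:
{"method": "move_arm", "body": {
  "gripper": [0.8,1,1,1,1,1,1,1,1,1],
  "slide": [
    [0,0.06,0],
    [0,0.12,0],
    [0,0.18,0],
    [0,0.24,0],
    [0,0.32,0],
    [0,0.4,0],
    [0,0.47,0],
    [0,0.52,0],
    [0,0.538,0],
    [0,0.538,0]
  ],
  "angular": [
    [0,0,0.02],
    [0,0,0.02],
    [0,0,0.02],
    [0,0,0.02],
    [0,0,0.02],
    [0,0,0.02],
    [0,0,0.02],
    [0,0,0.02],
    [0,0,0.02],
    [0,0,0.02]
  ]
}}

```text
clock: 10.62
tool_pos: [0.6092, 0.0415, 0.2428]
eef_rot: [-0.001, 0.323, 0.946, -0.0]
force: [-1.1, -0.9, 0.5]
grip_width: 0.998
grasp_force: 0.0
```

Run:
```python
from h import *
p=bot.capture("wrist");save(p,"w2.png");w=cloud(p)
m=(np.hypot(w[...,0]-.61,w[...,1]-.038)<.05)&(w[...,2]>.115)&(w[...,2]<.14)
r=cv2.minAreaRect((w[m][:,:2]*1000).astype(np.float32));print(m.sum(),r,np.median(w[m][:,2]))
nxt((.610,.038,.113),52.2)
```

```text
1163 ((610.6494140625, 41.297698974609375), (15.2723388671875, 65.26868438720703), 52.6528434753418) 0.12666633106900416
t 10.6667 pos [0.6085 0.0403 0.2432] head 52.3 q6 [-0.05  0.46  0.09  1.21 -0.    0.61] F [-0.3 -1.1  0.2] grip 1.0032003155949467 0.0
slide [-0.006 -0.001  0.26 ] ang [-0.003 -0.003  0.002]
```

View pics/w2.png

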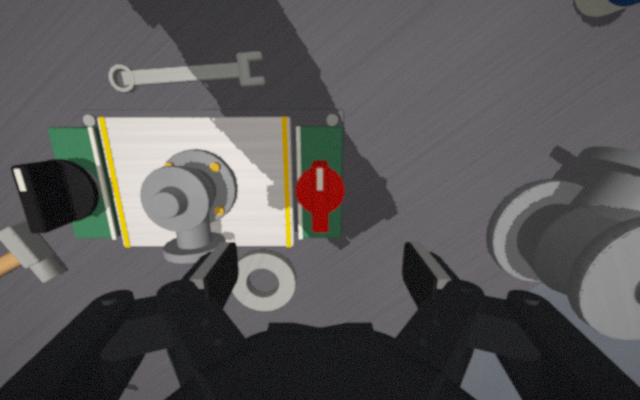

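Red knob at (320,195), centred between the fingers; the valve at (180,190) is clear of them.

Emit:
{"method": "move_arm", "body": {
  "gripper": [0.7,0.7,0.7,0.7,0.7,0.7,0.7,0.7,0.7,0.7],
  "slide": [
    [-0.002,0.001,0.03],
    [-0.002,0.001,0.06],
    [-0.002,0.001,0.09],
    [-0.002,0.001,0.12],
    [-0.002,0.001,0.15],
    [-0.002,0.001,0.18],
    [-0.002,0.001,0.21],
    [-0.002,0.001,0.24],
    [-0.002,0.001,0.256],
    [-0.002,0.001,0.256]
  ],
  "angular": [
    [0,0,0],
    [0,0,0],
    [0,0,0],
    [0,0,0],
    [0,0,0],
    [0,0,0],
    [0,0,0],
    [0,0,0],
    [0,0,0],
    [0,0,0]
  ]
}}

```text
clock: 11.5
tool_pos: [0.6081, 0.0385, 0.1149]
eef_rot: [-0.002, 0.325, 0.946, -0.001]
force: [-0.8, 0.5, -0.8]
grip_width: 0.702
grasp_force: 0.0
```

Emit:
{"method": "move_arm", "body": {
  "gripper": [0.4,0.3,0.1,0,0,0,0,0,0,0],
  "slide": [
    [0,0,0],
    [0,0,0],
    [0,0,0],
    [0,0,0],
    [0,0,0],
    [0,0,0],
    [0,0,0],
    [0,0,0],
    [0,0,0],
    [0,0,0]
  ],
  "angular": [
    [0,0,0],
    [0,0,0],
    [0,0,0],
    [0,0,0],
    [0,0,0],
    [0,0,0],
    [0,0,0],
    [0,0,0],
    [0,0,0],
    [0,0,0]
  ],
  "force": 40
}}

```text
clock: 12.33
tool_pos: [0.6109, 0.0398, 0.1179]
eef_rot: [0.001, 0.324, 0.946, 0.0]
force: [-0.3, 0.2, 6.5]
grip_width: 0.178
grasp_force: 41.4
```

```bash
python3 -c "
from h import *
nxt((.610,.040,.115),52.2);tilt()"
```

```text
t 12.3333 pos [0.6109 0.0398 0.1179] head 52.2 q6 [-0.05  0.55 -0.11  0.92 -0.    0.61] F [-0.3  0.2  6.5] grip 0.17818983326561344 41.417911648750305
slide [ 0.002 -0.001  0.006] ang [ 0.002  0.003 -0.   ]
side slope [0.001  0.0001 0.065 ] 971
```

Emit:
{"method": "move_arm", "body": {
  "gripper": [0,0,0,0,0,0,0,0,0,0],
  "slide": [
    [0,0,0],
    [0,0,0],
    [0,0,0],
    [0,0,0],
    [0,0,0],
    [0,0,0],
    [0,0,0],
    [0,0,0],
    [0,0,0],
    [0,0,0]
  ],
  "angular": [
    [0,0,0.1],
    [0,0,0.2],
    [0,0,0.3],
    [0,0,0.4],
    [0,0,0.5],
    [0,0,0.6],
    [0,0,0.7],
    [0,0,0.8],
    [0,0,0.9],
    [0,0,1]
  ]
}}

```text
clock: 13.22
tool_pos: [0.6106, 0.0396, 0.1179]
eef_rot: [0.001, 0.559, 0.829, 0.0]
force: [-1.6, -0.1, 8.2]
grip_width: 0.175
grasp_force: 41.7
```

Emit:
{"method": "move_arm", "body": {
  "gripper": [0,0,0,0,0,0,0,0,0,0],
  "slide": [
    [0,0,0],
    [0,0,0],
    [0,0,0],
    [0,0,0],
    [0,0,0],
    [0,0,0],
    [0,0,0],
    [0,0,0],
    [0,0,0],
    [0,0,0]
  ],
  "angular": [
    [0,0,0.1],
    [0,0,0.2],
    [0,0,0.3],
    [0,0,0.4],
    [0,0,0.5],
    [0,0,0.6],
    [0,0,0.7],
    [0,0,0.8],
    [0,0,0.9],
    [0,0,1]
  ]
}}

```text
clock: 14.05
tool_pos: [0.6103, 0.0396, 0.1179]
eef_rot: [0.0, 0.755, 0.656, 0.0]
force: [-3.5, -0.4, 8.6]
grip_width: 0.175
grasp_force: 41.7
```

Emit:
{"method": "move_arm", "body": {
  "gripper": [0,0,0,0,0,0,0,0,0,0],
  "slide": [
    [0,0,0],
    [0,0,0],
    [0,0,0],
    [0,0,0],
    [0,0,0],
    [0,0,0],
    [0,0,0],
    [0,0,0],
    [0,0,0],
    [0,0,0]
  ],
  "angular": [
    [0,0,0.1],
    [0,0,0.2],
    [0,0,0.3],
    [0,0,0.4],
    [0,0,0.5],
    [0,0,0.6],
    [0,0,0.7],
    [0,0,0.8],
    [0,0,0.9],
    [0,0,1]
  ]
}}

```text
clock: 14.88
tool_pos: [0.61, 0.0397, 0.1179]
eef_rot: [0.0, 0.899, 0.439, 0.0]
force: [-4.9, 1.0, 9.5]
grip_width: 0.176
grasp_force: 41.9
```

Run:
```python
from h import *
nxt((.610,.040,.115),-38);p=tilt();w=cloud(p)
m=(np.hypot(w[...,0]-.446,w[...,1]+.175)<.05)&(w[...,2]>.112)&(w[...,2]<.14)
print(cv2.minAreaRect((w[m][:,:2]*1000).astype(np.float32)))
```

```text
t 14.8833 pos [0.61   0.0397 0.1179] head -38.0 q6 [-0.05  0.54 -0.11  0.92 -0.    2.18] F [-4.9  1.   9.5] grip 0.17557529886594211 41.87618315219879
slide [ 0.001 -0.     0.006] ang [0.001 0.    0.001]
side slope [ 0.0014 -0.      0.065 ] 960
((445.2761535644531, -173.989501953125), (16.664730072021484, 66.7219467163086), 52.68711471557617)
```

Turned a quarter and the plate is still level. Release and lift, then verify.

Emit:
{"method": "move_arm", "body": {
  "gripper": [0.3,0.45,0.6,0.6,0.6,0.6,0.6,0.6,0.6,0.6],
  "slide": [
    [0,0,0],
    [0,0,0],
    [0,0,0],
    [0,0,0],
    [0,0,-0.04],
    [0,0,-0.1],
    [0,0,-0.16],
    [0,0,-0.22],
    [0,0,-0.26],
    [0,0,-0.26]
  ],
  "angular": [
    [0,0,0],
    [0,0,0],
    [0,0,0],
    [0,0,0],
    [0,0,0],
    [0,0,0],
    [0,0,0],
    [0,0,0],
    [0,0,0],
    [0,0,0]
  ]
}}

```text
clock: 15.77
tool_pos: [0.6123, 0.0396, 0.2515]
eef_rot: [0.002, 0.898, 0.44, 0.003]
force: [-0.1, 0.1, 0.4]
grip_width: 0.604
grasp_force: 0.0
```

Run:
```python
from h import *
tilt()
p=bot.capture("wrist");save(p,"w3.png");w=cloud(p)
m=(np.hypot(w[...,0]-.61,w[...,1]-.04)<.05)&(w[...,2]>.115)&(w[...,2]<.14)
r=cv2.minAreaRect((w[m][:,:2]*1000).astype(np.float32));print(m.sum(),r)
nxt((.610,.040,.245),-38)
```

```text
side slope [0.0015 0.0018 0.0651] 974
1135 ((611.4337158203125, 41.88119888305664), (65.03792572021484, 15.585062980651855), 51.990943908691406)
t 15.8667 pos [0.6105 0.0397 0.2473] head -37.8 q6 [-0.05  0.46  0.1   1.21 -0.    2.18] F [-0.8  0.7  0.2] grip 0.5965423940690919 0.0
slide [-0.    -0.001  0.005] ang [ 0.002 -0.002  0.006]
```

View pics/w3.png

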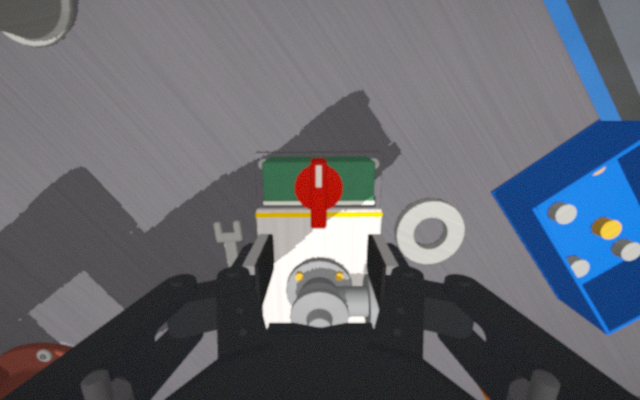

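The red knob at (318,190) now sits a quarter turn round, at 52° where it started at -38°, and stays there. The plate is level, the spanner and flange look undisturbed, and the gripper is clear.

```bash
python3 -c "
from bench import bot
print(bot.job_done())"
```

```text
the job is handed in; nothing more can be done
None
```

The job is handed in: the plate measures level to about 0.002 rad, the red lock knob rests about 90° clockwise past its detent, and the gripper is clear; the hand-in returned no verdict.

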